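# Take the round template off its hook and show it to the inspection camera

### The job

Lift the plywood template with the round disc end up and off its hook on the rack, and hold it in the air in front of the inspection camera: hanging upright (grip tab up), the centre of its disc 12 cm straight in front of the lens at lens height, and its broad face square to the lens. Finish while still holding it there, still, in the gripper. Do not drop it, do not touch the camera, leave the other two templates hanging and the tools on the bench where they are.

Things in the scene. Friction and masses are not known exactly. Their poses are not given: they have to be found in the camera images.
- round_template: 12 mm plywood template (60 to 130 g) with a round disc end, hanging on a rack hook. Origin: hook wire axis. x = normal of the broad faces, y across, z up. Grip tab 34 mm wide, z +4 to +68 mm; below it an eye for the hook, 28 mm wide, z +4 to -32; bar 40 mm wide, z -32 to -44; disc 70 mm diameter, centre z -75, lowest point z -110.
- tab_center (a point): Middle of the round template's grip tab, 48 mm above its origin (tab top 20 mm higher); tab 34 mm wide (y), 12 mm thick (x). Axes as the template's.
- disc_center (a point): Centre of the round template's 70 mm disc, mid-thickness, 75 mm below the template's origin; axes as the template's.
- square_template: Same plywood, tab, eye, origin and axes as the round template, but the lower end is a 62 mm square plate, lowest point z -104 mm. Leave it hanging.
- tee_template: Same plywood, tab, eye, origin and axes as the round template, but the lower end is a stem with an 80 mm wide crossbar (upside-down T), lowest point z -110 mm. Leave it hanging.
- rack: Fixed wooden stand, 360 mm long, with three hooks at y -120, 0, +120 mm; which template hangs where varies. Origin on the table below the hanging templates; hooks point to -x, away from the robot. Hook: 8 mm wire, axis 200 mm above the table, from the back rail (front face x +50 mm, z 188 to 210) to x -22 mm, there turned up to z 216 mm. Base plate 22 mm high, x -20 to +110 mm.
- hook_tip (a point): Top of the middle hook's upturned end, 216 mm above the table; axes as the rack's. The others lie 120 mm to either side in y. To free a template raise it 12 to 28 mm (best 20) so that its eye passes the upturned end, then draw it along -x by at least 45 mm (it hangs 22 mm behind the upturned end's axis).
- lens (a point): Centre of the front glass of the inspection camera: a grey 52 mm box with a black 38 mm lens barrel, 66 mm long in all, on a 268 mm high post. It looks level along -x of this frame; z is up. Its height varies from 140 to 190 mm above the table.
- focus_point (a point): The point in empty air 120 mm straight in front of the lens, at lens height; axes as the lens.
- camera_stand: Stand of the inspection camera, fixed to the table. Origin on the table straight below the front glass; axes as the lens. Base plate 110 x 110 mm, 18 mm high, x -25 to +85 mm; 18 mm post at x +62 mm.
- mallet: Bystander: wooden mallet lying on the bench, head 50 x 95 x 48 mm at +x, 26 mm thick handle reaching 170 mm along -x. Origin on the underside, near the joint of handle and head.
- finish_can: Bystander: closed round can, 66 mm in diameter, 85 mm high, standing. Origin at the centre of its underside.
- offcut: Bystander: wood strip, 200 x 35 x 22 mm, lying along its x. Origin at the centre of its underside.
There are look-alikes about, which are no part of the job. Leave any red look-alike of the round_template alone.

How it is judged:
By the outcome, as a careful person would: the job done as asked, in the order asked, and still so for the second after the job is handed in, while the arm keeps its last pose, push and grip.
It also fails if it takes over 53 s, if anything falls off the work surface, if the arm or the gripper's body presses on something with over 40 N, if the wrist force passes 120 N, or if a joint passes its speed limit or range.

### The arm

A 6-joint arm with a two-finger parallel gripper is mounted at the origin on the work surface. World frame = base frame: x ahead of the robot, y to its left, z up, the work surface at z = 0. Lengths are in m, angles in degrees, forces in N, time in s.
With the tool pointing down it reaches from about 0.35 to 0.875 m from the base axis. Payload 4.2 kg.
Tool frame: the origin (TCP) lies at the very end of the fingers, on their centre line; the grasp point (between the pads) lies behind it (r.grip_point_offset is the z of the grasp point in the tool frame, in m); z points along the fingers, y is the direction in which the jaws open and shut (so a half turn about z gives the same grasp; the last joint's range is limited). The gripper opens to 87 mm and grips with 3 to 60 N. Pads are 19 mm wide; open, the fingers measure 117 mm over their backs; the gripper's body (75 mm by 190 mm) begins 51 mm behind the grasp point.
Start: joints at [-59.954, 22.042, 0.453, 0, -68.411, -14.817], TCP at [0.164, -0.603, 0.193] pointing down, gripper open.
Joint ranges: [-179.83, 179.83], [-69.29, 118.12], [-61.27, 80.66], [-181.25, 117.63], [-171.15, -9.14], [-177.46, 177.46]. Speed limits (degrees/s): [159.86, 159.86, 180, 180, 180, 180].

### API

Orientations are given as a 3x3 rotation matrix whose columns are the frame's x, y, z axes.
In Python, from station import r, capture, workorder gives the robot as it stands. The module is installed in compiled form; this text tells all that it offers.
- The arm moves only by the shell command python3 -m crank 'ROWS'. ROWS is JSON, a list of rows, each an object with "delta_rot": the turn, a rotation vector about the tool's x, y, z in rad, a list of three; "linear": the shift along the tool's x, y, z in m, a list of three; "gripper": the opening in per cent of the stroke, from 0 (shut) to 100 (fully open). A call has 1 to 10 rows; each row shifts and turns the commanded pose from where the row before left it, along the tool's axes as they then stand; what a row does not reach is not made up. A row lasts 1/8 s, in which the tool goes at most 62.5 mm and 10.7 degrees, less where a joint would pass 70% of its speed; a pose out of reach is approached as far as the arm can. A call is refused whole if a number of a shift passes 0.0625 or a number of a turn 0.188, either way. A call with a gripper value outside its range is refused whole. The fingers move at their own pace and stop on an object; the grip force is fixed at half the most. Time passes only in rows, so rows that do not move let the fingers close. It gives the time, the measured TCP pose, the force and the opening at its end, in the units of the state.
- r.sense(): the state, without advancing time (a new reading comes with each control period).
- capture(name): name is "scene" or "side" or "wrist"; returns a dict with "img" (420x560x3 uint8, blue, green, red), "fx", "fy", "cx", "cy" (pixels), "world_from_camera" (4x4, takes a point from camera to world coordinates). Camera axes: x right, y down, z forward; pixel columns grow to the right and rows downward; lengths in m; the calibration is good to about 2 mm. A picture is of the moment at which its call begins. There is no depth.
- workorder.finish_job(): hands the job in, once; it reports no verdict.
The state is a dict: "time_s": time; "joints": joint angles; "joint_velocities": joint speeds; "effort": joint torques, N m; "tcp_pos": TCP position; "ee_rot": TCP orientation; "wrist_force": force on the tool from outside, world axes, zero at the start; "moment": the same for the moment, N m; "gripper_width": opening from 0.0 (shut) to 1.0 (fully open).
Only numpy, scipy, OpenCV 4.12 (cv2) and the standard library are available. Lean on these libraries where they do the work, as an engineer would, in place of code of your own. Each camera call takes 0.05 s, during which the arm holds its last target.

## Working session

There is one attempt and no reset: what is moved stays moved. The work goes in short steps, Python scripts to look and compute and a shell command to move; the robot and the scene stay as the last step left them, time stands still between calls to the robot, and variables do not carry over. Pictures are saved under pics/ and viewed, and the job is handed in when it is done.

```bash
mkdir -p pics; cat > h.py <<'E'
from station import r,capture,workorder
import numpy as np,cv2
def snap(n,f):
    c=capture(n); cv2.imwrite('pics/'+f,c['img']); np.savez('pics/'+f[:-4]+'.npz',**{k:np.array(v) for k,v in c.items()}); return c
def ray(c,u,v):
    T=np.array(c['world_from_camera']); d=T[:3,:3]@np.array([(u-c['cx'])/c['fx'],(v-c['cy'])/c['fy'],1]); return T[:3,3],d/np.linalg.norm(d)
def plane(c,u,v,z):
    o,d=ray(c,u,v); return o+d*(z-o[2])/d[2]
def tri(c1,p1,c2,p2):
    o1,d1=ray(c1,*p1);o2,d2=ray(c2,*p2)
    A=np.stack([d1,-d2],1); s=np.linalg.lstsq(A,o2-o1,rcond=None)[0]
    a=o1+s[0]*d1;b=o2+s[1]*d2
    return (a+b)/2,np.linalg.norm(a-b)
def proj(c,P):
    T=np.linalg.inv(np.array(c['world_from_camera'])); p=T[:3,:3]@np.array(P)+T[:3,3]
    return c['fx']*p[0]/p[2]+c['cx'],c['fy']*p[1]/p[2]+c['cy']
def load(f): return dict(np.load('pics/'+f+'.npz'))
E
python3 - <<'E'
from h import *
for n in ['scene','side','wrist']:
    c=snap(n,n+'0.png'); print(n,c['fx'],c['cx'],c['cy'],np.round(c['world_from_camera'],3).tolist())
s=r.sense(); print(s['time_s'],s['tcp_pos'],np.round(s['ee_rot'],4).tolist(),s['gripper_width'],r.grip_point_offset)
E
```

```text
scene 388.605734163378 277.35845829638686 208.68428673291262 [[-0.849, 0.402, -0.344, 0.803], [0.529, 0.652, -0.544, 0.51], [0.006, -0.643, -0.766, 0.885], [0.0, 0.0, 0.0, 1.0]]
side 425.6590261230462 278.4225781321782 205.22750344129818 [[-0.948, -0.158, 0.277, 0.169], [-0.319, 0.496, -0.807, 0.894], [-0.01, -0.854, -0.521, 0.743], [0.0, 0.0, 0.0, 1.0]]
wrist 316.30747027371893 277.38460451088093 209.30096229046703 [[-0.264, 0.919, 0.292, 0.084], [0.965, 0.251, 0.081, -0.625], [0.002, 0.303, -0.953, 0.384], [0.0, 0.0, 0.0, 1.0]]
0.15 [ 0.16403735 -0.60259167  0.19243714] [[-0.9649, -0.2625, -0.0005], [-0.2625, 0.9649, 0.0015], [0.0001, 0.0016, -1.0]] 0.9982756173797553 -0.0187
```

View pics/scene0.png

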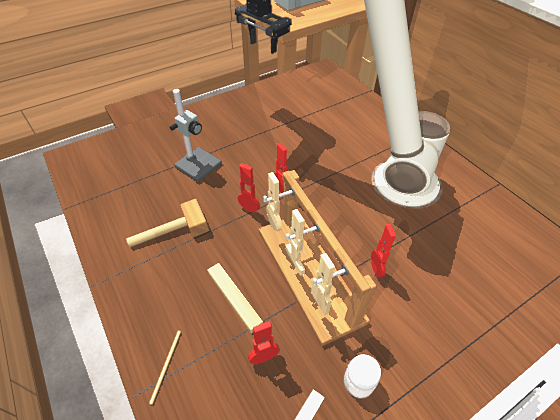

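View pics/side0.png

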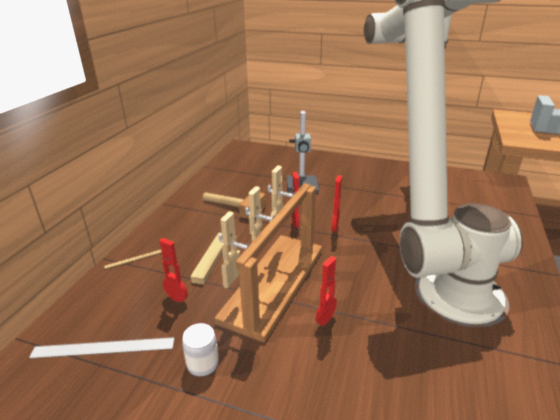

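View pics/wrist0.png

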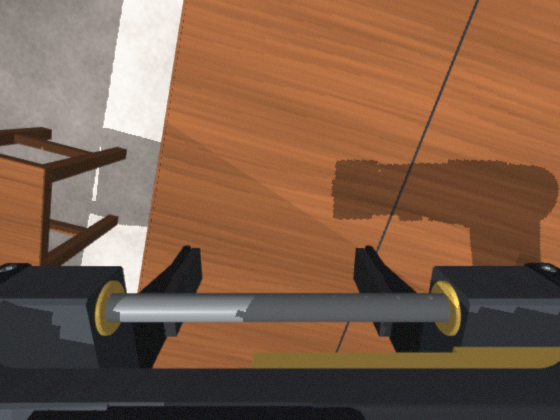

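The scene view shows the rack with three templates at about (274,200), (297,240) and (324,285), red look-alikes around it, and the camera stand near (190,130). I'll enlarge these next.

```bash
python3 - <<'E'
from h import *
a=load('scene0')['img'];b=load('side0')['img']
cv2.imwrite('pics/z1.png',cv2.resize(a[160:350,230:410],None,fx=3.1,fy=3.1,interpolation=cv2.INTER_CUBIC))
cv2.imwrite('pics/z2.png',cv2.resize(b[155:335,200:350],None,fx=3.3,fy=3.3,interpolation=cv2.INTER_CUBIC))
z=np.hstack([cv2.resize(a[80:190,150:250],(400,440),interpolation=cv2.INTER_CUBIC),cv2.resize(b[100:210,260:360],(400,440),interpolation=cv2.INTER_CUBIC)])
cv2.imwrite('pics/z3.png',z)
E
```

```text
(no output)
```

View pics/z1.png

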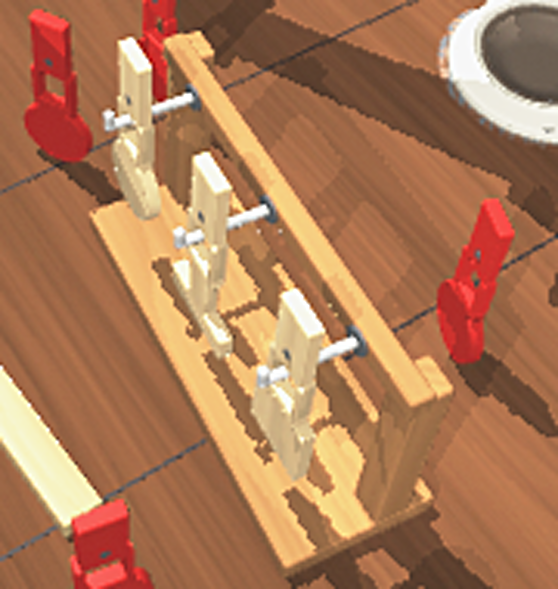

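View pics/z2.png

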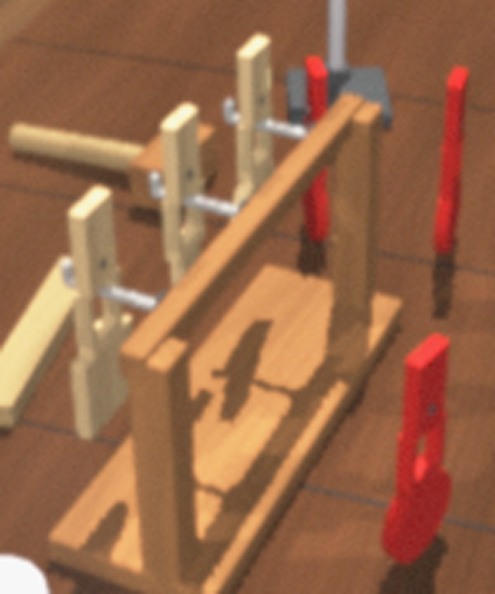

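View pics/z3.png

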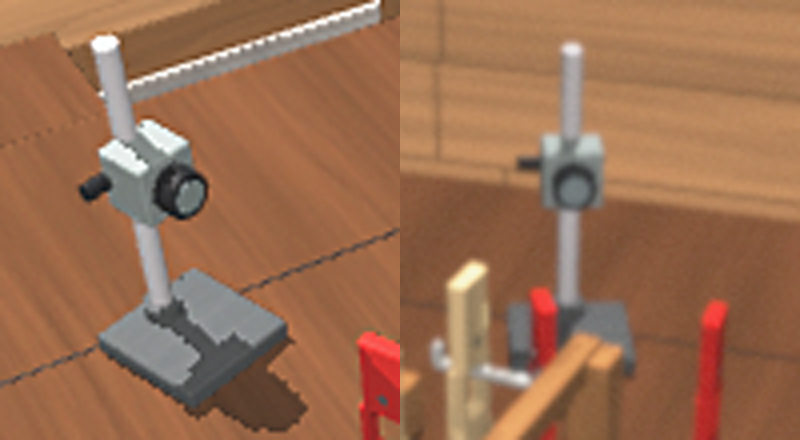

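```bash
python3 - <<'E'
from h import *
a=load('scene0');b=load('side0')
f1=lambda x,y:((x+.5)/3.1-.5+230,(y+.5)/3.1-.5+160)
f2=lambda x,y:((x+.5)/3.3-.5+200,(y+.5)/3.3-.5+155)
f3=lambda x,y:((x+.5)/4-.5+150,(y+.5)/4-.5+80)
f4=lambda x,y:((x-400+.5)/4-.5+260,(y+.5)/4-.5+100)
for n,p,q in [('tipR',(109,116),(228,101)),('tipM',(179,233),(154,176)),('tipL',(262,372),(68,263))]:
    print(n,tri(a,f1(*p),b,f2(*q)), plane(a,*f1(*p),.216),plane(b,*f2(*q),.216))
print('tabtop',[plane(a,*f1(*p),.268).round(4).tolist() for p in [(118,44),(135,40),(152,72),(133,76)]],[plane(b,*f2(*p),.268).round(4).tolist() for p in [(238,46),(260,35),(271,42),(249,53)]])
print('rackbase',[plane(a,*f1(*p),.022).round(4).tolist() for p in [(92,215),(288,567),(432,495)]],[plane(b,*f2(*p),.022).round(4).tolist() for p in [(50,537),(268,265),(402,300)]])
print('railtop',[plane(a,*f1(*p),.21).round(4).tolist() for p in [(165,43),(408,402)]])
print('lens',tri(a,f3(190,193),b,f4(573,187)))
print('posttop',tri(a,f3(105,44),b,f4(571,48)))
print('standbase',[plane(a,*f3(*p),.018).round(4).tolist() for p in [(99,338),(190,393),(288,327),(192,268)]])
E
```

```text
tipR (array([ 0.50640963, -0.01274693,  0.21298599]), np.float64(0.0013974501860768167)) [ 0.50828351 -0.00965071  0.216     ] [ 0.50443853 -0.00876786  0.216     ]
tipM (array([0.52034437, 0.10516404, 0.21130927]), np.float64(0.00014290019605036974)) [0.52236401 0.10805338 0.216     ] [0.51723518 0.11201846 0.216     ]
tipL (array([0.53364138, 0.22301212, 0.21050036]), np.float64(0.002121604025771166)) [0.5366024  0.22629669 0.216     ] [0.52967788 0.22856064 0.216     ]
tabtop [[0.49, -0.0258, 0.268], [0.4774, -0.0229, 0.268], [0.4839, 0.0108, 0.268], [0.4974, 0.0071, 0.268]] [[0.4933, -0.0034, 0.268], [0.4835, -0.0263, 0.268], [0.4716, -0.0173, 0.268], [0.4816, 0.0052, 0.268]]
rackbase [[0.4966, -0.0662, 0.022], [0.5365, 0.2849, 0.022], [0.4112, 0.2976, 0.022]] [[0.534, 0.2847, 0.022], [0.4925, -0.0679, 0.022], [0.3677, -0.0541, 0.022]]
railtop [[0.4283, -0.0577, 0.21], [0.469, 0.289, 0.21]]
lens (array([ 0.51743164, -0.38190562,  0.16792667]), np.float64(0.0011119723116533448))
posttop (array([ 0.53839317, -0.44173113,  0.26607705]), np.float64(0.00040397687591880294))
standbase [[0.5963, -0.4381, 0.018], [0.5598, -0.343, 0.018], [0.4611, -0.3702, 0.018], [0.4973, -0.477, 0.018]]
```

```bash
python3 - <<'E'
from h import *
a=load('scene0');b=load('side0')
def blobs(c):
    h=cv2.cvtColor(c['img'],cv2.COLOR_BGR2HSV)
    m=(((h[...,0]<6)|(h[...,0]>174))&(h[...,1]>190)&(h[...,2]>90)).astype(np.uint8)
    n,l,s,ce=cv2.connectedComponentsWithStats(m)
    o=[]
    for i in range(1,n):
        if s[i,4]>80:
            ys,xs=np.where(l==i); k=ys<=ys.min()+2; kk=ys>=ys.max()-2
            o.append(((xs[k].mean(),ys.min()),(xs[kk].mean(),ys.max()),ce[i]))
    return o
A=blobs(a);B=blobs(b)
for i,x in enumerate(A):
    print(i,np.round(x,0).tolist())
    for j,y in enumerate(B):
        t=tri(a,x[0],b,y[0]);u=tri(a,x[1],b,y[1]); print('  ',j,np.round(y[0]),t[0].round(3),round(t[1],3),u[0].round(3),round(u[1],3))
E
```

```text
0 [[277.0, 144.0], [282.0, 192.0], [280.0, 166.0]]
   0 [339. 176.] [ 0.358 -0.196  0.173] 0.001 [ 0.358 -0.169  0.   ] 0.002
   1 [164. 239.] [0.575 0.236 0.385] 0.315 [0.565 0.219 0.278] 0.281
   2 [334. 259.] [ 0.323 -0.216 -0.004] 0.225 [ 0.33  -0.148 -0.19 ] 0.269
   3 [165. 260.] [0.567 0.251 0.373] 0.353 [0.551 0.237 0.251] 0.34
1 [[243.0, 166.0], [252.0, 211.0], [247.0, 192.0]]
   0 [339. 176.] [ 0.404 -0.305  0.077] 0.083 [ 0.402 -0.269 -0.107] 0.079
   1 [164. 239.] [0.615 0.181 0.325] 0.297 [0.607 0.166 0.21 ] 0.26
   2 [334. 259.] [ 0.36  -0.425 -0.212] 0.166 [ 0.367 -0.336 -0.43 ] 0.223
   3 [165. 260.] [0.607 0.196 0.311] 0.338 [0.592 0.182 0.175] 0.324
2 [[386.0, 226.0], [380.0, 276.0], [382.0, 254.0]]
   0 [339. 176.] [0.334 0.202 0.324] 0.13 [0.345 0.234 0.213] 0.154
   1 [164. 239.] [0.504 0.358 0.381] 0.161 [0.504 0.365 0.295] 0.109
   2 [334. 259.] [0.291 0.176 0.167] 0.003 [0.302 0.217 0.007] 0.003
   3 [165. 260.] [0.495 0.364 0.36 ] 0.188 [0.489 0.371 0.251] 0.15
3 [[268.0, 326.0], [255.0, 363.0], [263.0, 347.0]]
   0 [339. 176.] [0.482 0.198 0.283] 0.403 [0.502 0.206 0.168] 0.431
   1 [164. 239.] [0.657 0.251 0.191] 0.001 [0.678 0.24  0.078] 0.052
   2 [334. 259.] [ 0.459  0.083 -0.017] 0.333 [ 0.493  0.062 -0.283] 0.342
   3 [165. 260.] [0.655 0.246 0.141] 0.03 [ 0.677  0.224 -0.027] 0.011
```

```bash
python3 - <<'E'
from h import *
a=load('scene0');b=load('side0')
print(plane(a,243,166,.175),plane(a,252,211,0.0),plane(b,297,174,.175))
E
python3 -m crank '[{"linear":[0,0,-0.05],"delta_rot":[0,0,-0.17]},{"linear":[0,0,-0.05],"delta_rot":[0,0,-0.17]},{"linear":[0,0,-0.05],"delta_rot":[0,0,-0.17]},{"delta_rot":[0,0,-0.17]},{"delta_rot":[0,0,-0.17]},{"delta_rot":[0,0,-0.17]},{"delta_rot":[0,0,-0.17]},{}]'
```

```text
[ 0.48314837 -0.16557215  0.175     ] [ 0.4737106  -0.14994582  0.        ] [ 0.4751405  -0.16801967  0.175     ]schema error: expected keys delta_rot, linear, gripper
```

```bash

python3 -m crank '[{"linear":[0,0,-0.05],"delta_rot":[0,0,-0.17],"gripper":100},{"linear":[0,0,-0.05],"delta_rot":[0,0,-0.17],"gripper":100},{"linear":[0,0,-0.05],"delta_rot":[0,0,-0.17],"gripper":100},{"linear":[0,0,0],"delta_rot":[0,0,-0.17],"gripper":100},{"linear":[0,0,0],"delta_rot":[0,0,-0.17],"gripper":100},{"linear":[0,0,0],"delta_rot":[0,0,-0.17],"gripper":100},{"linear":[0,0,0],"delta_rot":[0,0,-0.17],"gripper":100},{"linear":[0,0,0],"delta_rot":[0,0,0],"gripper":100}]'
cat >> h.py <<'E'
def want(P,az):
    # target TCP pos, tool pointing down with y azimuth az deg -> shift in tool axes, rotvec in tool axes
    from scipy.spatial.transform import Rotation as R
    s=r.sense(); Rt=np.array(s['ee_rot']); p=np.array(s['tcp_pos'])
    a=np.radians(az); y=np.array([np.cos(a),np.sin(a),0]); z=np.array([0,0,-1.]); x=np.cross(y,z)
    G=np.stack([x,y,z],1)
    print('t',round(s['time_s'],2),'p',p.round(4),'yaz',np.degrees(np.arctan2(Rt[1,1],Rt[0,1])).round(2),'w',round(float(s['gripper_width']),3),'F',np.round(s['wrist_force'],2),'j',np.round(s['joints'],1))
    print('shift tool',(Rt.T@(np.array(P)-p)).round(4),'rot tool',R.from_matrix(Rt.T@G).as_rotvec().round(4))
E
python3 -c "
from h import *
want([.44,-.009,.34],173.3)"
```

```text
time_s: 1.15
tcp_pos: [0.1642, -0.6029, 0.3428]
ee_rot: [[-0.117, -0.993, -0.0], [-0.993, 0.117, 0.001], [-0.001, 0.0, -1.0]]
wrist_force: [0.1, -0.4, 0.1]
gripper_width: 0.995
t 1.15 p [ 0.1642 -0.6029  0.3428] yaz 173.3 w 0.995 F [ 0.1  -0.38  0.13] j [-60.   18.9  16.7  -0.  -87.8  53.3]
shift tool [-0.622  -0.2046  0.0032] rot tool [ 0.0004  0.0007 -0.    ]
```

```bash

python3 -m crank '[{"linear":[-0.06,-0.02,0],"delta_rot":[0,0,0],"gripper":100},{"linear":[-0.06,-0.02,0],"delta_rot":[0,0,0],"gripper":100},{"linear":[-0.06,-0.02,0],"delta_rot":[0,0,0],"gripper":100},{"linear":[-0.06,-0.02,0],"delta_rot":[0,0,0],"gripper":100},{"linear":[-0.06,-0.02,0],"delta_rot":[0,0,0],"gripper":100},{"linear":[-0.06,-0.02,0],"delta_rot":[0,0,0],"gripper":100},{"linear":[-0.06,-0.02,0],"delta_rot":[0,0,0],"gripper":100},{"linear":[-0.06,-0.02,0],"delta_rot":[0,0,0],"gripper":100},{"linear":[-0.06,-0.02,0],"delta_rot":[0,0,0],"gripper":100},{"linear":[-0.05,-0.02,0],"delta_rot":[0,0,0],"gripper":100}]'
python3 -c "
from h import *
want([.484,-.030,.34],173.3)"
```

```text
time_s: 2.4
tcp_pos: [0.428, -0.0437, 0.3436]
ee_rot: [[-0.117, -0.993, 0.001], [-0.993, 0.117, 0.0], [-0.0, -0.001, -1.0]]
wrist_force: [0.9, -1.1, -0.3]
gripper_width: 0.998
t 2.4 p [ 0.428  -0.0437  0.3436] yaz 173.31 w 0.998 F [ 0.91 -1.15 -0.29] j [ 16.   -2.   -8.3  -0.  -83.7 -22.7]
shift tool [-0.0202 -0.054   0.0037] rot tool [-0.001   0.0004  0.0001]
```

```bash

python3 -m crank '[{"linear":[-0.01,-0.027,0],"delta_rot":[0,0,0],"gripper":100},{"linear":[-0.01,-0.027,0],"delta_rot":[0,0,0],"gripper":100},{"linear":[0,0,0],"delta_rot":[0,0,0],"gripper":100}]'
python3 -c "
from h import *
c=snap('wrist','w1.png'); want([.485,-.009,.232],173.3)
print(proj(c,[.485,-.009,.268]))"
```

```text
time_s: 2.78
tcp_pos: [0.4847, -0.0316, 0.342]
ee_rot: [[-0.117, -0.993, -0.002], [-0.993, 0.117, -0.0], [0.001, 0.002, -1.0]]
wrist_force: [1.1, -1.1, -0.2]
gripper_width: 1.0
t 2.83 p [ 0.4838 -0.032   0.3424] yaz 173.3 w 1.0 F [-0.15  0.14  0.63] j [ 15.4   4.   -2.3  -0.  -83.9 -22.1]
shift tool [-0.0231  0.0013  0.1104] rot tool [ 0.0019 -0.0006 -0.    ]
(np.float64(280.04990132095037), np.float64(232.9750627045085))
```

View pics/w1.png

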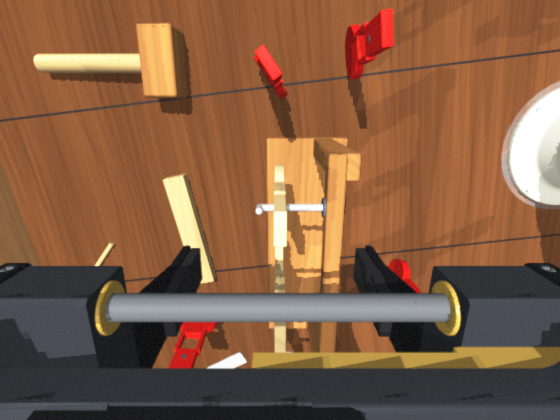

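The wrist view shows the tab of the round template near (280,225), between the open jaws, and the hook tip at (259,209).

```bash
python3 - <<'E'
from h import *
c=load('w1'); cv2.imwrite('pics/z4.png',cv2.resize(c['img'][155:275,230:350],None,fx=5,fy=5,interpolation=cv2.INTER_CUBIC))
E
```

```text
(no output)
```

View pics/z4.png

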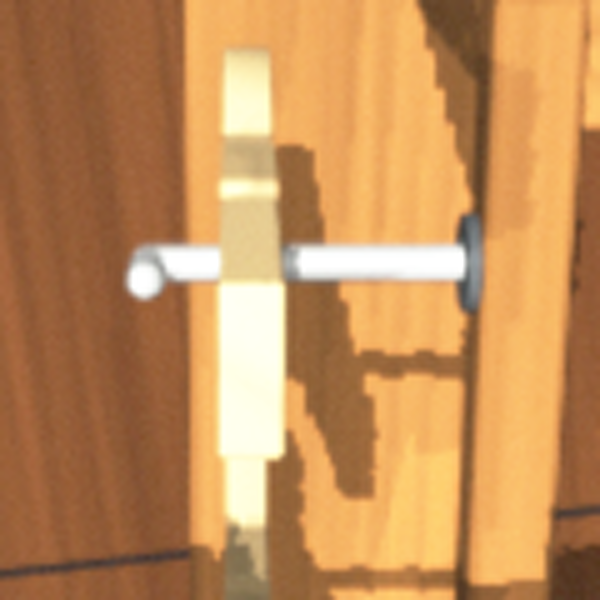

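```bash
python3 - <<'E'
from h import *
c=load('w1'); f=lambda x,y:((x+.5)/5-.5+230,(y+.5)/5-.5+155)
q=[plane(c,*f(*p),.268)[:2] for p in [(218,282),(284,282),(284,457),(219,457)]]
print(np.round(q,4),np.mean(q,0).round(4)); q=np.array(q)
for i in range(4):
    d=q[(i+1)%4]-q[i]; print(np.linalg.norm(d).round(4),np.degrees(np.arctan2(d[1],d[0])).round(1))
print(plane(c,*f(144,284),.216))
m=np.mean(q,0); want([m[0],m[1],.232],173.3)
E
```

```text
[[ 0.4886 -0.0304]
 [ 0.4771 -0.029 ]
 [ 0.4807  0.0044]
 [ 0.4925  0.003 ]] [ 0.4847 -0.013 ]
0.0116 173.3
0.0336 83.8
0.0119 -6.7
0.0336 -96.6
[ 0.50680408 -0.0151887   0.216     ]
t 2.83 p [ 0.4838 -0.032   0.3424] yaz 173.3 w 1.0 F [-0.15  0.14  0.63] j [ 15.4   4.   -2.3  -0.  -83.9 -22.1]
shift tool [-0.0191  0.0011  0.1104] rot tool [ 0.0019 -0.0006 -0.    ]
```

```bash

python3 -m crank '[{"linear":[-0.0195,0.001,0],"delta_rot":[0,0,0],"gripper":100},{"linear":[0,0,0.03],"delta_rot":[0,0,0],"gripper":100},{"linear":[0,0,0.03],"delta_rot":[0,0,0],"gripper":100},{"linear":[0,0,0.03],"delta_rot":[0,0,0],"gripper":100},{"linear":[0,0,0.02],"delta_rot":[0,0,0],"gripper":100},{"linear":[0,0,0],"delta_rot":[0,0,0],"gripper":100},{"linear":[0,0,0],"delta_rot":[0,0,0],"gripper":100}]'
python3 -c "
from h import *
c=snap('wrist','w2.png'); c=snap('side','s2.png');want([.4847,-.0125,.231],173.3)"
```

```text
time_s: 3.7
tcp_pos: [0.4853, -0.013, 0.2346]
ee_rot: [[-0.115, -0.993, 0.002], [-0.993, 0.115, 0.0], [-0.0, -0.002, -1.0]]
wrist_force: [0.1, 0.2, -0.6]
gripper_width: 0.999
t 3.8 p [ 0.4855 -0.0128  0.2346] yaz 173.39 w 1.001 F [0.29 0.49 0.59] j [ 17.7   6.5 -14.5   0.  -68.8 -24.3]
shift tool [-0.0002  0.0008  0.0036] rot tool [-0.0025  0.0008  0.0015]
```

View pics/w2.png

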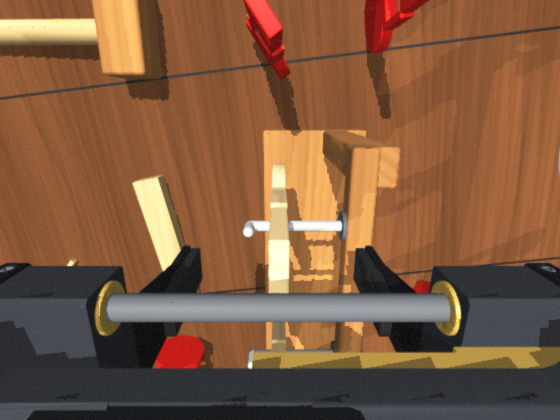

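View pics/s2.png

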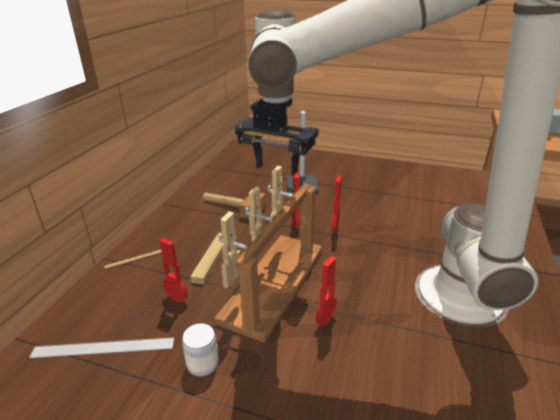

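```bash
python3 - <<'E'
from h import *
s=load('s2');w=load('w2')
for P in [[.4855,-.0128,.2346],[.4855-.044,-.0128+.005,.2346],[.4855+.044,-.0128-.005,.2346],[.4847,-.012,.268]]: print(np.round(proj(s,P)),np.round(proj(w,P)))
cv2.imwrite('pics/z5.png',cv2.resize(s['img'][110:240,220:350],None,fx=4.5,fy=4.5,interpolation=cv2.INTER_CUBIC))
E
```

```text
[276. 179.] [277. 243.]
[292. 183.] [345. 243.]
[261. 176.] [210. 243.]
[276. 168.] [279. 269.]
```

View pics/z5.png

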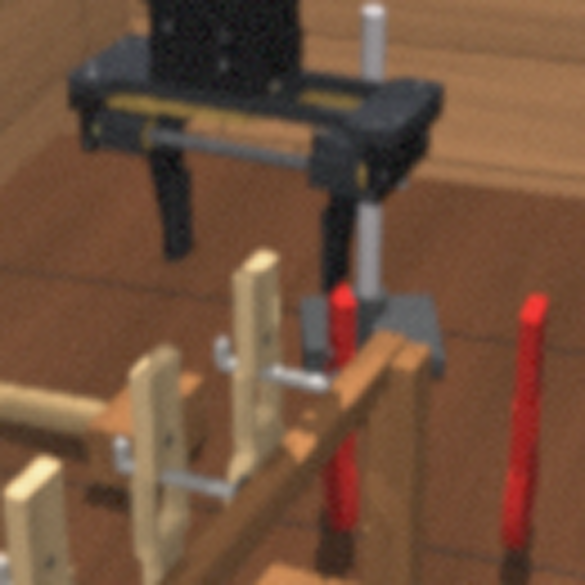

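The side view puts the fingertips at (259,167) and (294,174), about 9 px higher than the TCP reading predicts. I'll triangulate them before gripping.

```bash
python3 - <<'E'
from h import *
c=snap('scene','c2.png')
u,v=map(int,proj(c,[.4855,-.0128,.25])); print(u,v)
u0,v0=max(u-65,0),max(v-75,0)
print(u0,v0)
for P in [[.4855-.05,-.0128+.006,.2346],[.4855+.05,-.0128-.006,.2346]]: print((np.array(proj(c,P))-[u0,v0])*4.5)
cv2.imwrite('pics/z6.png',cv2.resize(c['img'][v0:v0+130,u0:u0+130],None,fx=4.5,fy=4.5,interpolation=cv2.INTER_CUBIC))
E
```

```text
272 182
207 107
[383.25110047 329.90319099]
[203.53338457 390.30317226]
```

View pics/z6.png

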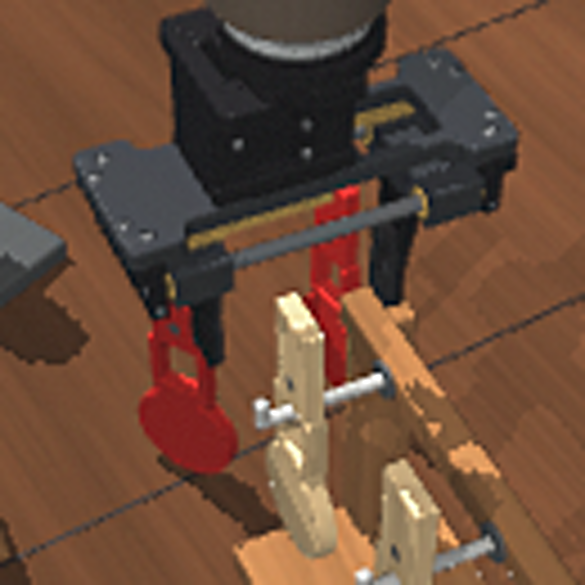

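```bash
python3 - <<'E'
from h import *
c=load('c2');s=load('s2');w=load('w2')
f=lambda x,y:((x+.5)/4.5-.5+207,(y+.5)/4.5-.5+107)
g=lambda x,y:((x+.5)/4.5-.5+220,(y+.5)/4.5-.5+110)
for p,q in [((212,365),(177,258)),((392,303),(335,292))]: print(tri(c,f(*p),s,g(*q)))
# tab top again
print(tri(c,f(295,306),s,g(256,260)))
T=w['world_from_camera'];print(T.round(4))
print(r.sense()['tcp_pos'])
E
```

```text
(array([ 0.53300183, -0.01382271,  0.26019396]), np.float64(0.0036383428542279142))
(array([ 0.4353169 , -0.00210152,  0.26040935]), np.float64(0.0015484950634027613))
(array([ 0.48420731, -0.01656672,  0.26800293]), np.float64(0.0034939343101541456))
[[-0.9934  0.108   0.0382  0.4751]
 [ 0.1145  0.9471  0.2999 -0.0963]
 [-0.0038  0.3023 -0.9532  0.4258]
 [ 0.      0.      0.      1.    ]]
[ 0.48541502 -0.01275322  0.23444572]
```

Both fixed views put the open fingertips at z≈0.260, but the TCP reading is 0.235. I'll go down 15 mm, which clears the hook end (0.216) whichever is right. Then I'll close and look again.

```bash

python3 -m crank '[{"linear":[0,0,0.008],"delta_rot":[0,0,0],"gripper":100},{"linear":[0,0,0.007],"delta_rot":[0,0,0],"gripper":100},{"linear":[0,0,0],"delta_rot":[0,0,0],"gripper":40},{"linear":[0,0,0],"delta_rot":[0,0,0],"gripper":40},{"linear":[0,0,0],"delta_rot":[0,0,0],"gripper":40},{"linear":[0,0,0],"delta_rot":[0,0,0],"gripper":40},{"linear":[0,0,0],"delta_rot":[0,0,0],"gripper":40}]'
python3 - <<'E'
from h import *
a=snap('scene','c3.png');b=snap('side','s3.png');w=snap('wrist','w3.png');want([.4847,-.0125,.22],173.3)
z=np.hstack([cv2.resize(a['img'][107:227,217:317],(400,480),interpolation=cv2.INTER_CUBIC),cv2.resize(b['img'][110:230,230:330],(400,480),interpolation=cv2.INTER_CUBIC)])
cv2.imwrite('pics/z7.png',z)
E
```

```text
time_s: 4.72
tcp_pos: [0.485, -0.0128, 0.2183]
ee_rot: [[-0.115, -0.993, 0.0], [-0.993, 0.115, 0.0], [-0.0, -0.0, -1.0]]
wrist_force: [0.7, 0.2, 0.2]
gripper_width: 0.514
t 4.88 p [ 0.4849 -0.0128  0.2183] yaz 173.41 w 0.428 F [-0.75 -0.42 -1.1 ] j [ 17.7   7.2 -16.1  -0.  -66.7 -24.3]
shift tool [-0.0003  0.0003 -0.0017] rot tool [-0.0001  0.0001  0.0019]
```

View pics/z7.png

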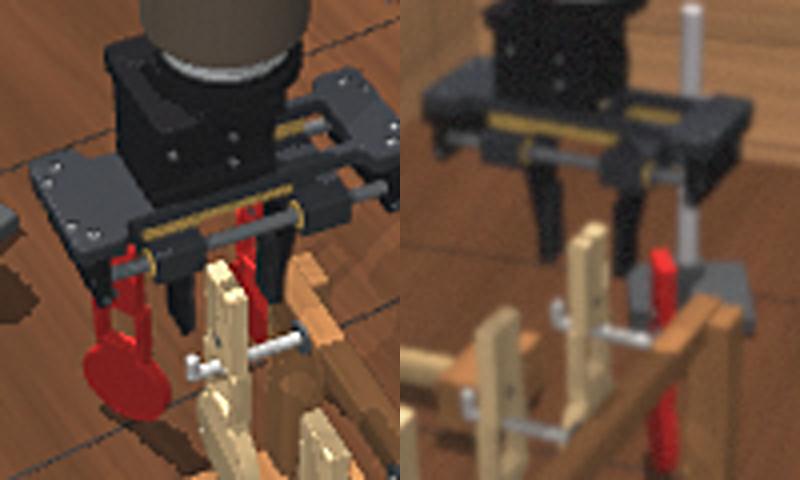

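View pics/w3.png

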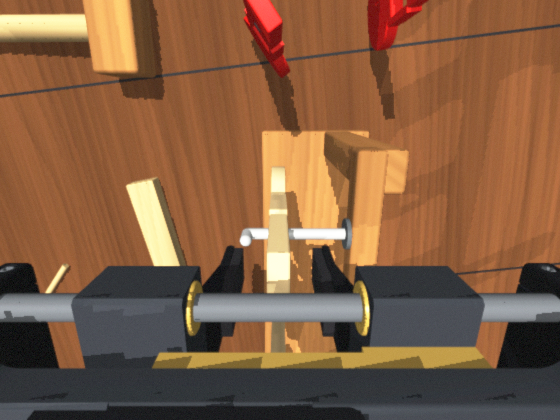

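```bash
python3 - <<'E'
from h import *
c=load('c3');s=load('s3');w=load('w3')
for p,q in [((263.0,189.3),(267.3,174.8)),((285,182.5),(286,178.6))]: print(tri(c,p,s,q))
for z in (.2183,.23,.24,.25): print(z,plane(w,240,250,z),plane(w,315,250,z), 'w2',plane(load('w2'),201,250,z+.0163),plane(load('w2'),356,250,z+.0163))
E
```

```text
(array([ 0.51021021, -0.01318556,  0.24204101]), np.float64(0.002567799390655191))
(array([ 0.45722467, -0.00381445,  0.24397536]), np.float64(0.0031271066101948427))
0.2183 [ 0.5102401  -0.01068835  0.2183    ] [ 0.46096565 -0.00508503  0.2183    ] w2 [ 0.53626997 -0.01380828  0.2346    ] [ 0.43442998 -0.00225582  0.2346    ]
0.23 [ 0.50810033 -0.01591322  0.23      ] [ 0.46184017 -0.01065267  0.23      ] w2 [ 0.53253001 -0.01885698  0.2463    ] [ 0.43692068 -0.00801131  0.2463    ]
0.24 [ 0.50627146 -0.02037892  0.24      ] [ 0.46258762 -0.01541134  0.24      ] w2 [ 0.52933347 -0.02317211  0.2563    ] [ 0.43904949 -0.01293054  0.2563    ]
0.25 [ 0.5044426  -0.02484461  0.25      ] [ 0.46333508 -0.02017     0.25      ] w2 [ 0.52613692 -0.02748725  0.2663    ] [ 0.44117829 -0.01784976  0.2663    ]
```

Three views agree that the physical tips sit about 24 mm above the reported TCP, at z≈0.243. That gives 25 mm overlap with the tab, enough to grip, so I'm closing here.

```bash

python3 -m crank '[{"linear":[0,0,0],"delta_rot":[0,0,0],"gripper":0},{"linear":[0,0,0],"delta_rot":[0,0,0],"gripper":0},{"linear":[0,0,0],"delta_rot":[0,0,0],"gripper":0},{"linear":[0,0,0],"delta_rot":[0,0,0],"gripper":0},{"linear":[0,0,0],"delta_rot":[0,0,0],"gripper":0},{"linear":[0,0,0],"delta_rot":[0,0,0],"gripper":0},{"linear":[0,0,0],"delta_rot":[0,0,0],"gripper":0}]'
python3 - <<'E'
from h import *
a=snap('scene','c4.png');b=snap('side','s4.png');w=snap('wrist','w4.png');want([.4847,-.0125,.22],173.3)
z=np.hstack([cv2.resize(a['img'][107:227,217:317],(400,480),interpolation=cv2.INTER_CUBIC),cv2.resize(b['img'][110:230,230:330],(400,480),interpolation=cv2.INTER_CUBIC)])
cv2.imwrite('pics/z8.png',z)
E
```

```text
time_s: 5.75
tcp_pos: [0.4848, -0.0128, 0.2183]
ee_rot: [[-0.115, -0.993, -0.0], [-0.993, 0.115, -0.0], [0.0, 0.0, -1.0]]
wrist_force: [0.2, -0.2, 0.4]
gripper_width: 0.134
t 5.9 p [ 0.4848 -0.0128  0.2182] yaz 173.41 w 0.138 F [-1.33  0.07  0.69] j [ 17.7   7.2 -16.1  -0.  -66.7 -24.3]
shift tool [-0.0003  0.0002 -0.0018] rot tool [ 0.0001 -0.      0.0019]
```

View pics/z8.png

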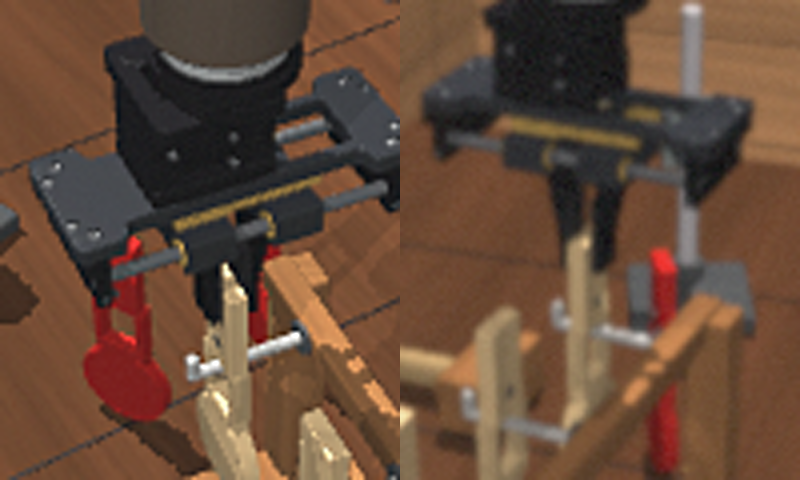

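View pics/w4.png

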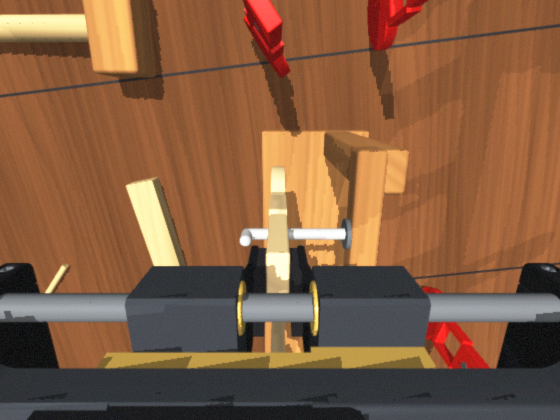

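The opening stopped at 11.7 mm, which matches the 12 mm tab, so the tab is held. Lifting 20 mm.

```bash

python3 -m crank '[{"linear":[0,0,-0.005],"delta_rot":[0,0,0],"gripper":0},{"linear":[0,0,-0.005],"delta_rot":[0,0,0],"gripper":0},{"linear":[0,0,-0.005],"delta_rot":[0,0,0],"gripper":0},{"linear":[0,0,-0.005],"delta_rot":[0,0,0],"gripper":0},{"linear":[0,0,0],"delta_rot":[0,0,0],"gripper":0},{"linear":[0,0,0],"delta_rot":[0,0,0],"gripper":0},{"linear":[0,0,0],"delta_rot":[0,0,0],"gripper":0}]'
python3 - <<'E'
from h import *
a=snap('scene','c5.png');b=snap('side','s5.png');w=snap('wrist','w5.png');want([.4847,-.0125,.238],173.4)
z=np.hstack([cv2.resize(a['img'][107:227,217:317],(400,480),interpolation=cv2.INTER_CUBIC),cv2.resize(b['img'][110:230,230:330],(400,480),interpolation=cv2.INTER_CUBIC)])
cv2.imwrite('pics/z9.png',z)
E
```

```text
time_s: 6.78
tcp_pos: [0.4848, -0.0128, 0.238]
ee_rot: [[-0.115, -0.993, -0.001], [-0.993, 0.115, -0.0], [0.0, 0.0, -1.0]]
wrist_force: [0.4, -0.3, -0.6]
gripper_width: 0.132
t 6.92 p [ 0.4848 -0.0128  0.2381] yaz 173.41 w 0.136 F [-0.12  0.56 -1.1 ] j [ 17.7   6.4 -14.1   0.  -69.5 -24.3]
shift tool [-0.0003  0.0002  0.0001] rot tool [ 0.0003 -0.0001  0.0002]
```

View pics/z9.png

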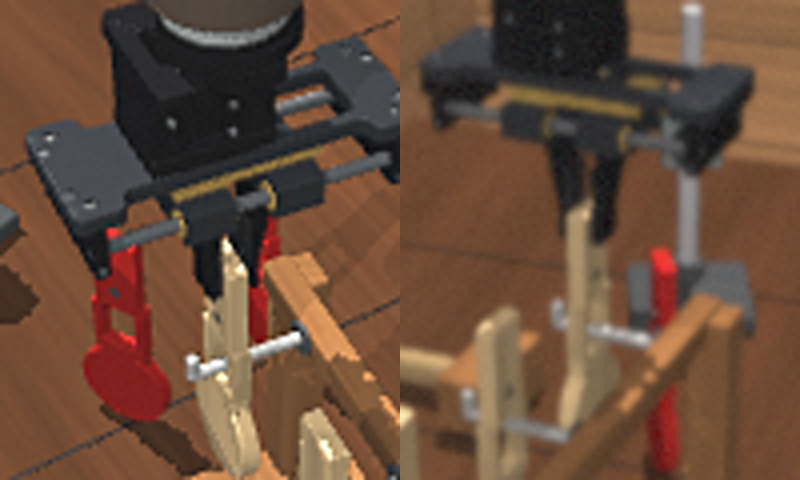

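View pics/w5.png

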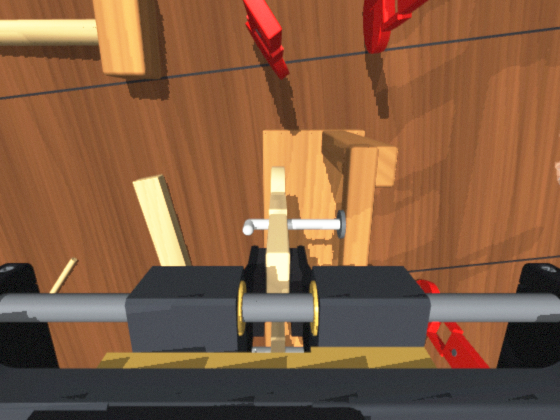

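The template rose with the gripper, 20 mm with no slip. Now I'll draw it off along rack -x, which is tool -y.

```bash

python3 -m crank '[{"linear":[0,-0.006,0],"delta_rot":[0,0,0],"gripper":0},{"linear":[0,-0.01,0],"delta_rot":[0,0,0],"gripper":0},{"linear":[0,-0.012,0],"delta_rot":[0,0,0],"gripper":0},{"linear":[0,-0.012,0],"delta_rot":[0,0,0],"gripper":0},{"linear":[0,-0.012,0],"delta_rot":[0,0,0],"gripper":0},{"linear":[0,-0.01,0],"delta_rot":[0,0,0],"gripper":0},{"linear":[0,-0.008,0],"delta_rot":[0,0,0],"gripper":0},{"linear":[0,0,0],"delta_rot":[0,0,0],"gripper":0},{"linear":[0,0,0],"delta_rot":[0,0,0],"gripper":0}]'
python3 - <<'E'
from h import *
a=snap('scene','c6.png');b=snap('side','s6.png');want([.55,-.0225,.36],173.4)
z=np.hstack([cv2.resize(a['img'][107:227,197:317],(400,400),interpolation=cv2.INTER_CUBIC),cv2.resize(b['img'][110:230,210:330],(400,400),interpolation=cv2.INTER_CUBIC)])
cv2.imwrite('pics/z10.png',z)
E
```

```text
time_s: 8.05
tcp_pos: [0.5542, -0.0208, 0.2382]
ee_rot: [[-0.115, -0.993, -0.0], [-0.993, 0.115, 0.0], [0.0, 0.0, -1.0]]
wrist_force: [0.9, -0.2, -0.8]
gripper_width: 0.137
t 8.15 p [ 0.5542 -0.0208  0.2384] yaz 173.42 w 0.135 F [ 0.64 -0.17 -0.67] j [ 14.6  13.5  -5.3  -0.  -71.2 -21.2]
shift tool [ 0.0022  0.0039 -0.1216] rot tool [-0.0002  0.0001  0.0003]
```

View pics/z10.png

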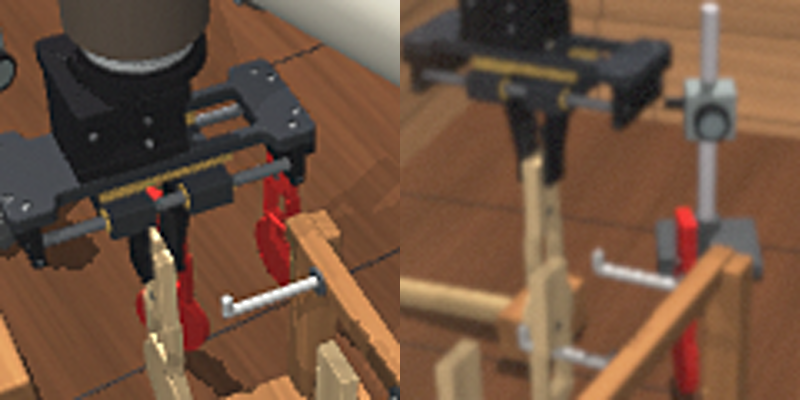

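Free of the hook. Raising and turning by +64° about tool z.

```bash

python3 -m crank '[{"linear":[0,0,-0.015],"delta_rot":[0,0,0],"gripper":0},{"linear":[0,0,-0.02],"delta_rot":[0,0,0.07],"gripper":0},{"linear":[0,0,-0.025],"delta_rot":[0,0,0.14],"gripper":0},{"linear":[0,0,-0.025],"delta_rot":[0,0,0.16],"gripper":0},{"linear":[0,0,-0.02],"delta_rot":[0,0,0.16],"gripper":0},{"linear":[0,0,-0.015],"delta_rot":[0,0,0.16],"gripper":0},{"linear":[0,0,0],"delta_rot":[0,0,0.16],"gripper":0},{"linear":[0,0,0],"delta_rot":[0,0,0.14],"gripper":0},{"linear":[0,0,0],"delta_rot":[0,0,0.09],"gripper":0},{"linear":[0,0,0],"delta_rot":[0,0,0.035],"gripper":0}]'
python3 - <<'E'
from h import *
a=snap('scene','c7.png');b=snap('side','s7.png');w=snap('wrist','w7.png');want([.4773,-.2688,.361],109.5)
f3=lambda x,y:((x+.5)/4-.5+150,(y+.5)/4-.5+80)
z=np.hstack([cv2.resize(a['img'][80:190,150:250],(400,440),interpolation=cv2.INTER_CUBIC),cv2.resize(b['img'][100:210,260:360],(400,440),interpolation=cv2.INTER_CUBIC)])
cv2.imwrite('pics/z11.png',z)
E
```

```text
time_s: 9.4
tcp_pos: [0.5544, -0.0209, 0.3595]
ee_rot: [[-0.943, -0.334, 0.002], [-0.334, 0.943, 0.0], [-0.002, -0.0, -1.0]]
wrist_force: [0.2, 0.1, -0.4]
gripper_width: 0.135
t 9.55 p [ 0.5544 -0.0208  0.3588] yaz 109.58 w 0.134 F [ 0.27 -0.16 -1.92] j [ 14.6  11.2   8.5   0.  -87.2 -85. ]
shift tool [ 0.1558 -0.2078 -0.0022] rot tool [-0.0002  0.0008  0.0015]
```

View pics/w7.png

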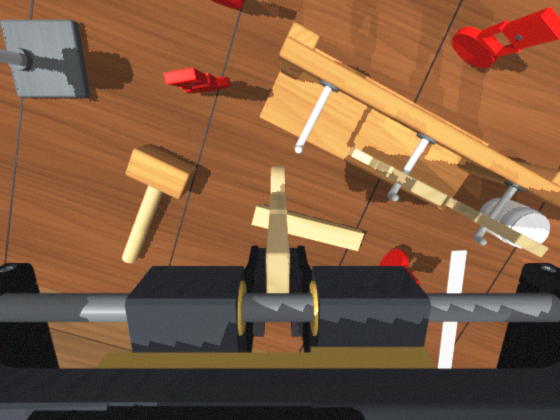

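View pics/c7.png

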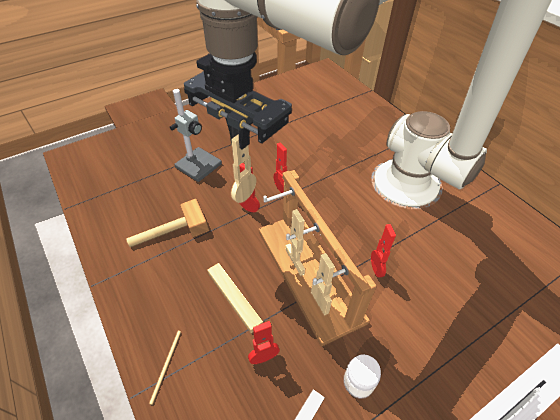

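```bash

python3 -m crank '[{"linear":[0.008,-0.01,0],"delta_rot":[0,0,0],"gripper":0},{"linear":[0.016,-0.022,0],"delta_rot":[0,0,0],"gripper":0},{"linear":[0.022,-0.03,0],"delta_rot":[0,0,0],"gripper":0},{"linear":[0.024,-0.032,0],"delta_rot":[0,0,0],"gripper":0},{"linear":[0.024,-0.032,0],"delta_rot":[0,0,0],"gripper":0},{"linear":[0.022,-0.03,0],"delta_rot":[0,0,0],"gripper":0},{"linear":[0.018,-0.024,0],"delta_rot":[0,0,0],"gripper":0},{"linear":[0.012,-0.016,0],"delta_rot":[0,0,0],"gripper":0},{"linear":[0.008,-0.01,0],"delta_rot":[0,0,0],"gripper":0},{"linear":[0,0,0],"delta_rot":[0,0,0],"gripper":0}]'
python3 - <<'E'
from h import *
a=snap('scene','c8.png');b=snap('side','s8.png');w=snap('wrist','w8.png');want([.4773,-.2688,.261],109.5)
z=np.hstack([cv2.resize(a['img'][60:190,150:270],(400,433),interpolation=cv2.INTER_CUBIC),cv2.resize(b['img'][90:220,240:360],(400,433),interpolation=cv2.INTER_CUBIC)])
cv2.imwrite('pics/z12.png',z)
E
```

```text
time_s: 10.8
tcp_pos: [0.4777, -0.2672, 0.3582]
ee_rot: [[-0.943, -0.333, -0.0], [-0.333, 0.943, 0.0], [0.0, 0.0, -1.0]]
wrist_force: [-0.4, 0.1, -1.0]
gripper_width: 0.134
t 10.95 p [ 0.4783 -0.266   0.3583] yaz 109.57 w 0.139 F [-0.74  0.65 -0.8 ] j [-12.1  10.4   7.4  -0.  -87.  -58.3]
shift tool [ 0.0019 -0.0023  0.0973] rot tool [0.0001 0.0001 0.0012]
```

View pics/w8.png

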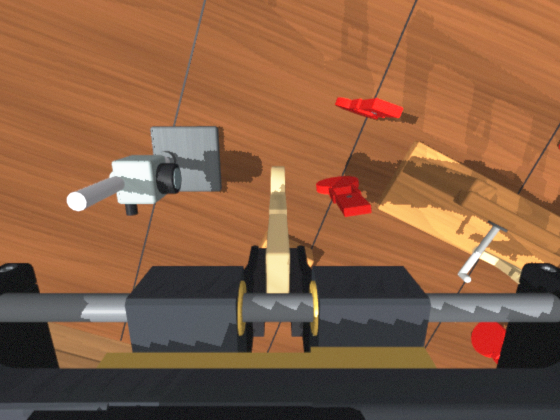

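View pics/z12.png

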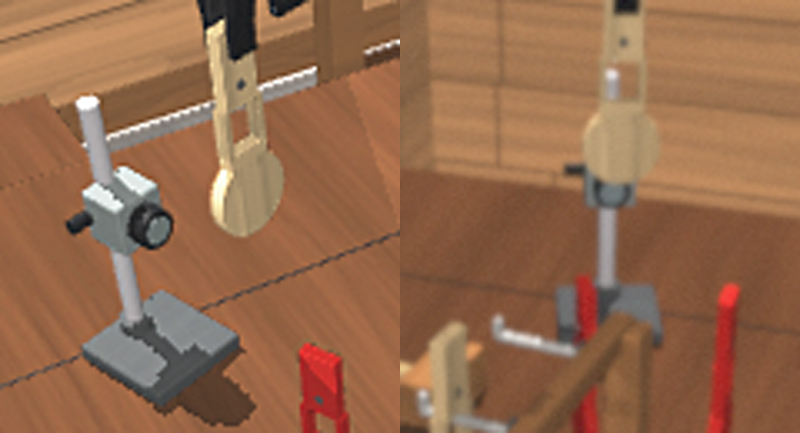

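The wrist view shows the stand base (152–221, 126–193), the lens barrel at (172,178) and the post top at (77,201). I'll enlarge it to measure the yaw and lens.

```bash
python3 - <<'E'
from h import *
w=load('w8'); cv2.imwrite('pics/z13.png',cv2.resize(w['img'][115:220,60:235],None,fx=4.5,fy=4.5,interpolation=cv2.INTER_CUBIC))
E
```

```text
(no output)
```

View pics/z13.png

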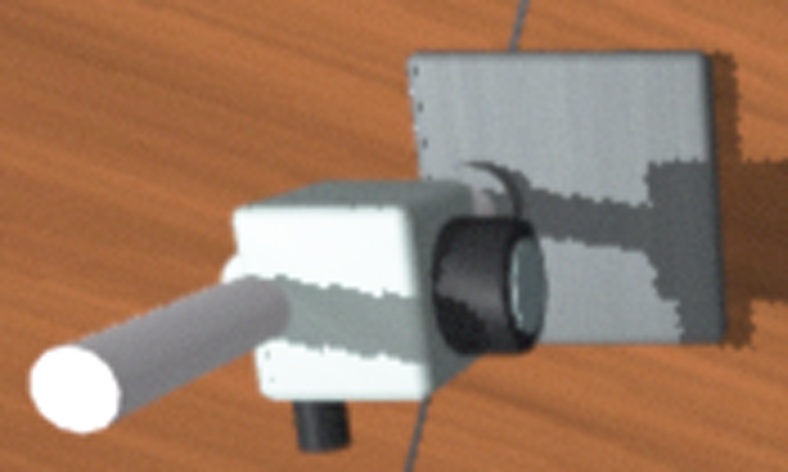

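```bash
python3 - <<'E'
from h import *
w=load('w8');a=load('c8');b=load('s8');a0=load('scene0');b0=load('side0')
f=lambda x,y:((x+.5)/4.5-.5+60,(y+.5)/4.5-.5+115)
f3=lambda x,y:((x+.5)/4-.5+150,(y+.5)/4-.5+80)
f4=lambda x,y:((x-400+.5)/4-.5+260,(y+.5)/4-.5+100)
def ed(p,q,z):
    P=plane(w,*f(*p),z);Q=plane(w,*f(*q),z);d=Q-P; return P[:2].round(4),Q[:2].round(4),np.linalg.norm(d).round(4),np.degrees(np.arctan2(d[1],d[0])).round(1)
print('box',ed((233,209),(405,207),.194),ed((265,398),(430,398),.194),ed((430,398),(405,207),.194))
print('base',ed((410,57),(708,52),.018),ed((722,342),(708,52),.018))
pt=plane(w,*f(75,390),.268);print('post top',pt)
g=f(527,286)
print('lens w-plane',plane(w,*g,.168)); print(tri(w,g,a0,f3(190,193)),tri(w,g,b0,f4(573,187)))
L=plane(w,*g,.168); d=L-pt; print('az',np.degrees(np.arctan2(d[1],d[0])),np.linalg.norm(d[:2]))
# disc
q=lambda x,y:((x+.5)/(10/3)-.5+150,(y+.5)/(10/3)-.5+60)
qb=lambda x,y:((x-400+.5)/(10/3)-.5+240,(y+.5)/(10/3)-.5+90)
print('disc',tri(a,q(247,190),b,qb(621,147)), 'expected', r.sense()['tcp_pos']-[0,0,.0933])
E
```

```text
box (array([ 0.5151, -0.4518]), array([ 0.5002, -0.4114]), np.float64(0.0431), np.float64(110.3)) (array([ 0.5614, -0.4348]), array([ 0.547 , -0.3943]), np.float64(0.043), np.float64(109.6)) (array([ 0.547 , -0.3943]), array([ 0.5002, -0.4114]), np.float64(0.0498), np.float64(-159.9))
base (array([ 0.4961, -0.4795]), array([ 0.4582, -0.3783]), np.float64(0.108), np.float64(110.5)) (array([ 0.5602, -0.3429]), array([ 0.4582, -0.3783]), np.float64(0.108), np.float64(-160.9))
post top [ 0.53911207 -0.44280839  0.268     ]
lens w-plane [ 0.51760474 -0.38383536  0.168     ]
(array([ 0.51723746, -0.38358094,  0.16764385]), np.float64(0.0010906844520041175)) (array([ 0.51825829, -0.3842184 ,  0.16631825]), np.float64(0.0002564934218388794))
az 110.03680017791639 0.06277247501881875
disc (array([ 0.47742204, -0.2697035 ,  0.26173571]), np.float64(0.003530305549944578)) expected [ 0.47830304 -0.26598496  0.26495334]
```

```bash
python3 -c "
from h import *
want([.4764,-.2708,.261],110.1)"
```

```text
t 10.95 p [ 0.4783 -0.266   0.3583] yaz 109.57 w 0.139 F [-0.74  0.65 -0.8 ] j [-12.1  10.4   7.4  -0.  -87.  -58.3]
shift tool [ 0.0034 -0.0039  0.0973] rot tool [ 0.0001  0.0001 -0.0093]
```

```bash

python3 -m crank '[{"linear":[0.0034,-0.0039,0.01],"delta_rot":[0,0,-0.009],"gripper":0},{"linear":[0,0,0.018],"delta_rot":[0,0,0],"gripper":0},{"linear":[0,0,0.02],"delta_rot":[0,0,0],"gripper":0},{"linear":[0,0,0.02],"delta_rot":[0,0,0],"gripper":0},{"linear":[0,0,0.016],"delta_rot":[0,0,0],"gripper":0},{"linear":[0,0,0.009],"delta_rot":[0,0,0],"gripper":0},{"linear":[0,0,0.004],"delta_rot":[0,0,0],"gripper":0},{"linear":[0,0,0],"delta_rot":[0,0,0],"gripper":0},{"linear":[0,0,0],"delta_rot":[0,0,0],"gripper":0}]'
python3 - <<'E'
from h import *
a=snap('scene','c9.png');b=snap('side','s9.png');w=snap('wrist','w9.png');want([.4764,-.2708,.261],110.1)
F=[.4764,-.2708,.1673]
print(proj(a,F),proj(b,F))
z=np.hstack([cv2.resize(a['img'][60:190,150:270],(400,433),interpolation=cv2.INTER_CUBIC),cv2.resize(b['img'][90:220,240:360],(400,433),interpolation=cv2.INTER_CUBIC)])
cv2.imwrite('pics/z14.png',z)
E
```

```text
time_s: 12.08
tcp_pos: [0.4766, -0.2714, 0.262]
ee_rot: [[-0.939, -0.343, 0.001], [-0.343, 0.939, -0.001], [-0.001, -0.001, -1.0]]
wrist_force: [0.0, 0.2, -0.9]
gripper_width: 0.134
t 12.22 p [ 0.4765 -0.2713  0.2617] yaz 110.04 w 0.132 F [ 0.26 -0.65 -1.62] j [-12.7  12.1  -3.8   0.  -74.1 -57.2]
shift tool [-0.0001  0.0005  0.0007] rot tool [-0.0005  0.0007 -0.001 ]
(np.float64(227.1970220707194), np.float64(144.8305616475403)) (np.float64(305.945739033315), np.float64(161.72236763880397))
```

View pics/z14.png

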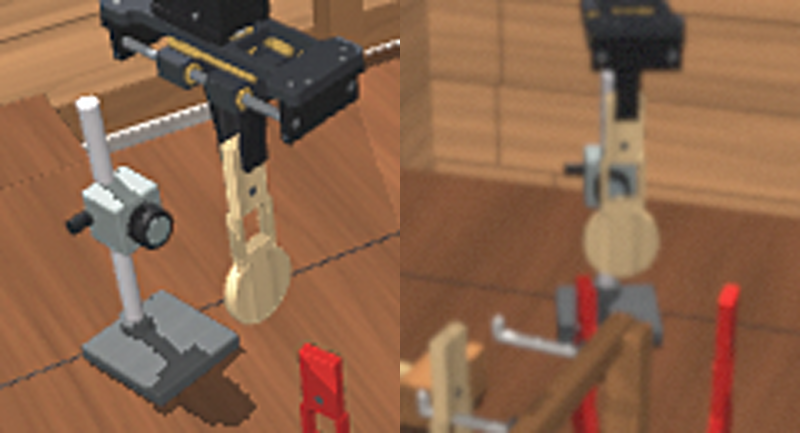

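View pics/w9.png

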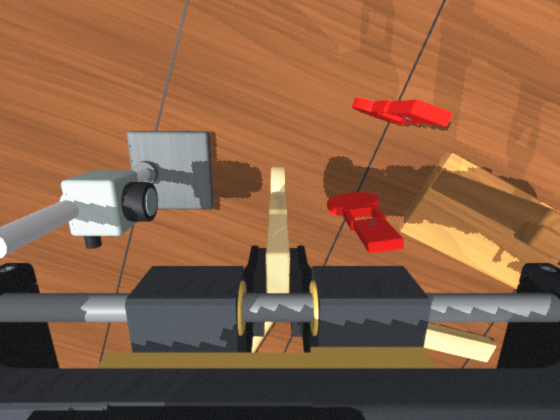

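```bash
python3 - <<'E'
from h import *
z=[]
for f,n in (('c9',(195,125,70,55)),('s9',(285,130,50,60))):
    c=load(f); x,y,w,h=n
    z.append(cv2.resize(c['img'][y:y+h,x:x+w],(400,int(400*h/w)),interpolation=cv2.INTER_CUBIC))
H=max(i.shape[0] for i in z); z=[cv2.copyMakeBorder(i,0,H-i.shape[0],0,0,0) for i in z]
cv2.imwrite('pics/z15.png',np.hstack(z))
for f in('c9','s9'):
    c=load(f);d=np.array([np.cos(np.radians(110.1)),np.sin(np.radians(110.1)),0]);F=np.array([.4764,-.2708,.1673]);l=np.array([d[1],-d[0],0])
    n=(195,125,400/70) if f=='c9' else (285,130,8)
    for P in [F+.006*d,F+.006*d+[0,0,.035],F+.006*d-[0,0,.035],F+.006*d+.035*l,F+.006*d-.035*l]:
        u,v=proj(c,P); print(f,round((u+.5-n[0])*n[2]-.5),round((v+.5-n[1])*n[2]-.5))
E
```

```text
c9 195 121
c9 189 64
c9 202 174
c9 146 159
c9 243 84
s9 172 264
s9 175 181
s9 170 345
s9 82 266
s9 262 262
```

View pics/z15.png

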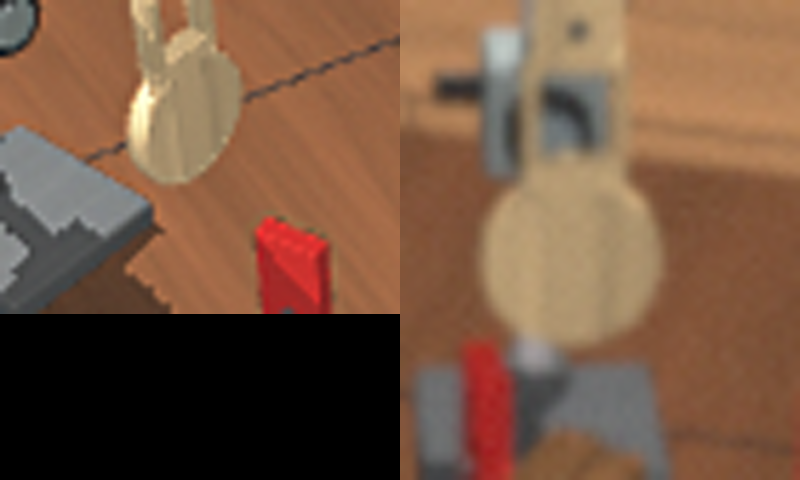

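The disc outline matches the projection of the focus-point target within about 0.5 px in the side view (edges 82 and 262, as predicted). In the scene view it agrees within about 1 px. I'll settle, check the whole scene once more and hand in.

```bash

python3 -m crank '[{"linear":[0,0,0],"delta_rot":[0,0,0],"gripper":0},{"linear":[0,0,0],"delta_rot":[0,0,0],"gripper":0},{"linear":[0,0,0],"delta_rot":[0,0,0],"gripper":0},{"linear":[0,0,0],"delta_rot":[0,0,0],"gripper":0},{"linear":[0,0,0],"delta_rot":[0,0,0],"gripper":0},{"linear":[0,0,0],"delta_rot":[0,0,0],"gripper":0}]'
python3 - <<'E'
from h import *
a=snap('scene','c10.png');b=load('s9');want([.4764,-.2708,.261],110.1)
print(np.abs(r.sense()['joint_velocities']).max())
bb=snap('side','s10.png')
print(np.abs(b['img'][130:190,285:335].astype(int)-bb['img'][130:190,285:335]).mean())
E
```

```text
time_s: 12.98
tcp_pos: [0.4763, -0.2713, 0.2612]
ee_rot: [[-0.939, -0.343, 0.0], [-0.343, 0.939, 0.0], [-0.0, 0.0, -1.0]]
wrist_force: [0.6, 0.8, -0.7]
gripper_width: 0.135
t 13.03 p [ 0.4763 -0.2712  0.2612] yaz 110.04 w 0.134 F [0.45 0.35 0.06] j [-12.7  12.1  -3.8  -0.  -74.1 -57.2]
shift tool [-0.0003  0.0004  0.0002] rot tool [ 0.    -0.    -0.001]
0.0981806653600491
2.2367777777777778
```

View pics/c10.png

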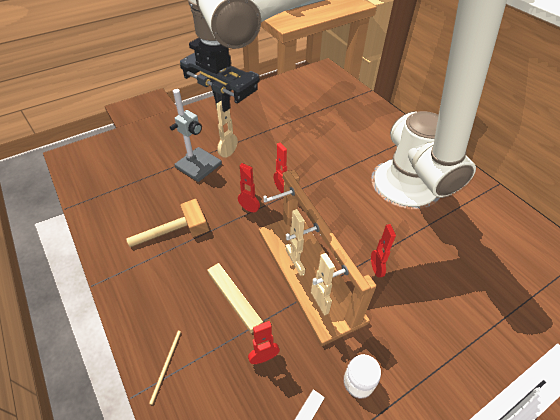

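The other two templates hang at (297,240) and (324,285), and the mallet, offcut, can and red pieces look unmoved. The round template is still in front of the lens at (228,140).

```bash
python3 -c "
from h import *
print(workorder.finish_job())"
```

```text
the job is handed in; nothing more can be done
None
```

I lifted the round template 20 mm, drew it 70 mm off its hook, and handed the job in at about 13 s. It was still in the gripper, hanging upright in front of the inspection camera.

- **Position:** In the last pictures measured, the disc's outline matched the target point 12 cm in front of the lens to about 1–2 mm. The side view suggested it may hang about 1 mm low.
- **Angle:** I turned the face to 110.0°. The camera's direction measured 109.6–110.5°, depending on which edge I used.
- **Hold:** The gripper opening stayed at 11.7 mm, which fits the 12 mm tab. The arm was still at the end.
- **Surroundings:** The last scene picture shows the other two templates still hanging. The tools, the red look-alikes and the camera stand look unmoved. The wrist force readings I saw were about 2 N or less.

**One check disagreed:** before gripping, all three cameras showed the fingertips about 24 mm above the reported tool end point. I gripped at a height that was safe either way, so the tab is held over roughly its top 25 mm instead of deeper. I saw no slip during the lift or the carry.

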